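Check the stop button, then index the drilling jig to its third stop and hold it

ROBOT

A 6-joint arm with a two-finger parallel gripper is mounted at the origin on the work surface. World frame = base frame: x ahead of the robot, y to its left, z up, the work surface at z = 0. Lengths are in m, angles in rad, forces in N, time in s.
With the tool pointing down it reaches from about 0.35 to 0.775 m from the base axis. Payload 5.5 kg.
Tool frame: the origin (TCP) lies between the finger pads; the fingertips stand 17 mm ahead of it and the grasp point (between the pads) lies 2 mm behind it (env.finger_overhang is the distance from the TCP to the fingertips, in m); z points along the fingers, y is the direction in which the jaws open and shut (so a half turn about z gives the same grasp; the last joint's range is limited). The gripper opens to 85 mm and grips with 20 to 120 N. Pads are 22 mm wide; open, the fingers measure 114 mm over their backs; the gripper's body (76 mm by 85 mm) begins 54 mm behind the grasp point. The pads swing forward as they close: fully open they stand 13 mm farther back than shut.
Start: joints at [-1.41, 0.313, 0.046, 1.304, 0, 1.431], TCP at [0.17, -0.549, 0.248] pointing down, gripper open.
Joint ranges: [-2.76, 2.76], [-0.86, 1.69], [-1.03, 1.26], [-2.2, 2.34], [-1.47, 1.5], [-3.14, 3.14]. Speed limits (rad/s): [2.57, 2.57, 3.14, 3.14, 3.14, 3.14].

INTERFACE

Orientations are given as a unit quaternion [w, x, y, z].
In Python, from workcell import env gives the robot as it stands. The module is installed in compiled form; this text tells all that it offers.
- The arm moves only by the tool arm_command, never from a script. Its argument "moves" is a list of rows, each a list of 5 numbers: the closure, from 0 (fully open) to 1 (shut), then the shift along the tool's x, y, z in mm, then the turn about the tool's z in rad. In form: [[fingers, dx, dy, dz, turn], ...]. A call has 1 to 12 rows; each row is the pose to reach, as a shift and turn from the pose commanded when the call began, along the tool's axes at that moment; what a row does not reach only later rows make up. A row lasts 1/10 s, in which the tool goes at most 50 mm and 8.59 degrees, less where a joint would pass 70% of its speed; a pose out of reach is approached as far as the arm can. A call with a gripper value outside its range is refused whole. The fingers move at their own pace and stop on an object; "squeeze" is the grip in N (left out, the last holds). Time passes only in rows, so rows that repeat a pose let the fingers close. It gives the time, the measured TCP pose, the force and the opening at its end, in the units of the state.
- env.get_state(): the state, without advancing time (a new reading comes with each control period).
- env.read_camera(name): name is "side" or "top" or "wrist"; returns (picture, depth): 400x640x3 uint8, blue, green, red; 400x640 float32, m along the optical axis (not along the pixel's ray), 0 where there is no reading.
- env.get_calibration(name): a dict with "fx", "fy", "cx", "cy" (pixels), "k1" (the pictures are not rectified: a ray, as slopes to the right and down, at radius r is drawn at 1 + k1 r^2 times it, then the intrinsics apply), "pose" (4x4, takes a point from camera to world coordinates). Camera axes: x right, y down, z forward; pixel columns grow to the right and rows downward; lengths in m; the calibration is good to about 2 mm. A picture is of the moment at which its call begins: read the wrist's pose just before it. get_calibration takes no time and is no camera call; for the wrist camera it gives the pose at the moment of the call.
- env.hand_in(): hands the job in, once; it reports no verdict.
The state is a dict: "clock": time; "joint_pos": joint angles; "qvel": joint speeds; "tau": joint torques, N m; "tcp_pos": TCP position; "orientation": TCP orientation; "wrist_force": force on the tool from outside, world axes, zero at the start; "ft_torque": the same for the moment, N m; "finger_gap": finger opening in m.
Only numpy, scipy, OpenCV 4.12 (cv2) and the standard library are available. Lean on these libraries where they do the work, as an engineer would, in place of code of your own. Each camera call takes 0.05 s, during which the arm holds its last target. There are 200 camera calls.

TASK

Before drilling the plywood disc, check the station's red mushroom stop: push it down until it stays in by itself and take your hand off, then twist it clockwise and let go so that it pops fully up again. Next grip the black knob of the dividing plate and turn it clockwise from its home stop, counting clicks, to the third click (orange mark) without going past it, and finish while still gripping the knob there, for the hole to be drilled. Leave the jar, the screwdriver and the wood offcut where they are.

Things in the scene. Friction and masses are not known exactly. Their poses are not given: they have to be found in the camera images.
- stop_box: Yellow stop-button box, 80 x 80 x 60 mm high, fixed to the bench wherever it stands; origin at the centre of its underside, z up. The red mushroom stands in the middle of its top.
- stop_top (a point): Centre of the top face of the red mushroom head. The head is a round disc 40 mm in diameter and 18 mm thick with a thin white line across it; popped up, its underside is 16 mm and its top 34 mm above the box (top 94 mm above the bench). Latched in, its underside is about 7 mm above the box. Grip it round its rim, from above.
- stop (a joint): How far the mushroom is pushed in, m: 0 fully up, 0.012 hard against its end. Spring force about 3 N at the start, rising to about 7 N at the end; a steady push of 6 to 8 N takes it all the way; it latches when pushed past about 0.0092 and then rests at about 0.009 with nothing touching it.
- stop_twist (a joint): Twist of the mushroom head, rad, 0 at rest, growing clockwise seen from above, end stop at 1.05; a weak spring (under 0.05 N m) turns it back to 0 when released. The latch lets go beyond about 0.6 rad; a gripper squeezing the head still keeps it from rising, so it pops up as soon as the head is released (or lifted) in the twisted position.
- jig: Dividing jig: grey square base 190 x 190 x 30 mm high, fixed to the bench wherever it stands; origin at the centre of its underside, z up. On it turns, about the vertical through its centre, an aluminium dividing plate (168 mm diameter, top 38 mm above the bench) with a plywood disc on it (140 mm diameter, top 46 mm above the bench) and the knob.
- third_mark (a point): Orange mark on the base of the jig, for the third stop. White marks show the others: 67.5 degrees anticlockwise of it (from above) is home, then first and second at 22.5 degree steps clockwise, the orange third, then fourth and fifth. A red mark on the plate's rim points at the mark of the stop it is in.
- drill_bush (a point): Lower end of the brass drill bush, 56 mm above the bench, 64 mm from the plate's axis over the disc. Fixed; its dark arm reaches outwards from it, over the base's (-x, +y) corner, top 80 mm above the bench; nothing of it is nearer than 56 mm to the axis.
- knob_grip (a point): Knob of the dividing plate, turning with it: a black bar 50 mm long, 14 mm wide and 36 mm tall, from 48 to 84 mm above the bench, on a steel hub of 48 mm diameter. The point is on the axis, 72 mm above the bench, where to grip; its x runs along the bar (at home parallel to the base's x; a thin white line on top marks the +x half): grip across the 14 mm width (along its y).
- plate (a joint): Angle of the dividing plate and knob, rad: 0 at the home stop, where it starts, growing clockwise seen from above. Spring detents every 0.3927 rad (22.5 degrees): stops at 0, 0.393, 0.785, 1.178 (the third), 1.571, 1.963, with fixed ends 0.06 rad beyond the first and the last. Turning over from one stop to the next takes about 0.25 N m at the most and the plate then snaps into the next stop; left alone it stays in the nearest stop.
- screw_jar: Glass screw jar with a blue cap, 64 mm diameter, 85 mm tall, loose; origin at the centre of its underside. Leave alone.
- screwdriver: Screwdriver lying on the bench, loose, about 0.2 m long, handle towards its own -x. Leave alone.
- offcut: Light wood offcut 40 x 110 x 22 mm, loose; origin at the centre of its underside. Leave alone.
There are look-alikes about, which are no part of the job. Several things look just like the stop_box: the one meant starts farthest to the robot's left.

How it is judged:
By the outcome, as a careful person would: the job done as asked, in the order asked, and still so for the second after the job is handed in, while the arm keeps its last pose, push and grip.
It also fails if it takes over 54 s, if anything falls off the work surface, if the arm or the gripper's body presses on something with over 40 N, if the wrist force passes 120 N, or if a joint passes its speed limit or range.

## Working session

There is one attempt and no reset: what is moved stays moved. The work goes in short steps, Python scripts to look and compute and a tool call to move; the robot and the scene stay as the last step left them, time stands still between calls to the robot, and variables do not carry over. Pictures are saved under pics/ and viewed, about 8 in all and at most 12, crops included, and the job is handed in when it is done.

Besides the shell and the picture viewer there is one more tool, called after "Request:" by a JSON object that holds its "op" and its "data", one argument or row to a line. arm_command: Moves the arm, as the interface text tells. Its arguments: {"type":"object","properties":{"moves":{"type":"array","items":{"type":"array","items":{"type":"number"}}},"squeeze":{"type":"number"}},"required":["moves"]}

```bash
mkdir -p pics; cat > h.py <<'E'
import numpy as np, cv2
from workcell import env
def shot(name,fn=None):
    c=env.get_calibration(name); im,d=env.read_camera(name)
    if fn: cv2.imwrite('pics/'+fn,im)
    return im,d,c
def rays(c,uv):
    uv=np.atleast_2d(np.float64(uv)); p=np.c_[(uv[:,0]-c['cx'])/c['fx'],(uv[:,1]-c['cy'])/c['fy']]
    q=p.copy()
    for _ in range(20): q=p/(1+c['k1']*(q**2).sum(1,keepdims=True))
    return np.c_[q,np.ones(len(q))]
def cloud(d,c):
    h,w=d.shape; u,v=np.meshgrid(np.arange(w),np.arange(h))
    P=rays(c,np.c_[u.ravel(),v.ravel()])*d.reshape(-1,1); T=np.array(c['pose'])
    return (P@T[:3,:3].T+T[:3,3]).reshape(h,w,3)
def atz(c,uv,z):
    T=np.array(c['pose']); r=rays(c,uv)@T[:3,:3].T
    return T[:3,3]+r*((z-T[2,3])/r[:,2:])
E
python3 - <<'E'
from h import *
s=env.get_state(); print(s)
for n in('top','side'):
    im,d,c=shot(n,n+'1.png'); X=cloud(d,c); np.savez('pics/'+n+'.npz',im=im,X=X)
    print(n,np.array(c['pose'])[:3,3])
    hsv=cv2.cvtColor(im,cv2.COLOR_BGR2HSV)
    for nm,m in (('red',((hsv[...,0]<8)|(hsv[...,0]>172))&(hsv[...,1]>130)&(hsv[...,2]>70)),('or',(hsv[...,0]>=8)&(hsv[...,0]<20)&(hsv[...,1]>170)&(hsv[...,2]>120))):
        k,l,st,ce=cv2.connectedComponentsWithStats(m.astype(np.uint8))
        for i in range(1,k):
            if st[i,4]>5: print(nm,st[i],np.median(X[(l==i)&(d>0)],0).round(3))
E
```

```text
{'clock': 0.0, 'joint_pos': array([-1.40961444e+00,  3.14030035e-01,  4.49772412e-02,  1.30358582e+00,
       -1.63600359e-05,  1.43118677e+00]), 'qvel': array([ 0.0011119 , -0.00136671, -0.00101854,  0.00191197, -0.00057874,
       -0.00052748]), 'tau': array([-5.44173727e-04, -4.80623531e+01,  2.98533261e+01,  1.92612503e-02,
       -1.96937904e-04, -9.26087154e-07]), 'tcp_pos': array([ 0.17026286, -0.54871584,  0.24739126]), 'orientation': array([-9.21001429e-04,  9.88711444e-01,  1.49829341e-01, -1.81149488e-05]), 'wrist_force': array([-0.42758645, -0.52600438, -0.26239517]), 'ft_torque': array([ 0.03603816, -0.00894563,  0.08882421]), 'finger_gap': 0.08480748610974646}
top [ 0.35004949 -0.02143462  1.29177167]
red [283 188  15  14 153] [0.616 0.07  0.091]
red [467 215  11  34 292] [ 0.525 -0.46   0.022]
red [234 218  15  15 158] [0.528 0.203 0.091]
red [289 244  15  15 170] [0.458 0.05  0.091]
or [277 182  28  31 384] [0.611 0.073 0.059]
or [228 211  31  31 391] [0.528 0.206 0.059]
or [281 237  33  31 340] [0.458 0.052 0.059]
or [251 241   4   2   6] [0.488 0.177 0.036]
side [0.23409665 1.00501181 1.0334667 ]
red [354 147  25   9 143] [ 0.526 -0.457  0.021]
red [291 214  12  12 113] [0.617 0.079 0.093]
red [342 221  13  12 114] [0.457 0.06  0.093]
red [303 251  14  13 136] [0.528 0.213 0.092]
or [   67    97   555   303 89502] [0.355 0.205 0.001]
or [373 185   4   3   8] [ 0.429 -0.171  0.082]
```

View pics/top1.png

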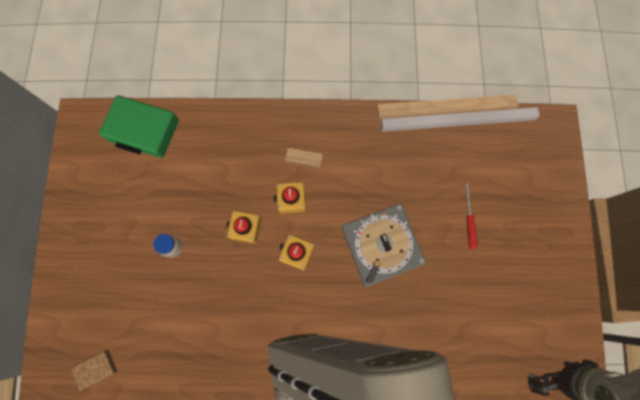

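View pics/side1.png

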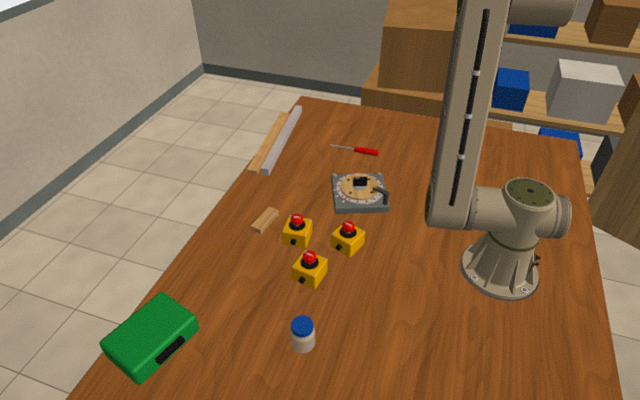

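```bash
python3 - <<'E'
from h import *
D=np.load('pics/top.npz'); im,X=D['im'],D['X']; c=env.get_calibration('top')
a=cv2.resize(im[160:290,215:325],None,fx=3.5,fy=3.5,interpolation=2)
b=cv2.resize(im[200:292,335:430],None,fx=4.2,fy=4.2,interpolation=2)
H=max(a.shape[0],b.shape[0]); p=lambda q:cv2.copyMakeBorder(q,0,H-q.shape[0],0,0,0)
cv2.imwrite('pics/crop2.png',np.hstack([p(a),p(b)])); print(a.shape,b.shape)
def show(n,m): 
    P=X[m]; r=cv2.minAreaRect(P[:,:2].astype(np.float32)*1000); print(n,len(P),np.round(r[0],1),np.round(r[1],1),round(r[2],1),np.median(P[:,2]).round(3))
x,y,z=X[...,0],X[...,1],X[...,2]
nb=(x>.48)&(x<.58)&(y>.15)&(y<.26)
show('box',nb&(abs(z-.06)<.006)); show('head',nb&(z>.085))
nj=(x>.3)&(x<.6)&(y>-.35)&(y<-.08)
show('base',nj&(z>.022)); 
kn=nj&(z>.076); P=X[kn]; print('high pts',len(P),P.mean(0)); 
show('disc',nj&(abs(z-.046)<.003))
hs=cv2.cvtColor(im,cv2.COLOR_BGR2HSV)
m=np.zeros(z.shape,bool); m[205:230,225:260]=1
m=(hs[...,1]>130)&((hs[...,0]<8)|(hs[...,0]>172))&nb&(z>.08); v,u=np.nonzero(m)
uv=[[(u.min()+u.max())/2,(v.min()+v.max())/2]]; print(uv,atz(c,uv,.094))
# jig base corners by pixel colour/depth mask
mm=(nj&(z>.018)&(z<.05)).astype(np.uint8); k=max(cv2.findContours(mm,0,2)[0],key=cv2.contourArea)
r=cv2.minAreaRect(k); B=cv2.boxPoints(r); W=atz(c,B,.03); print(B.round(1).tolist(),W.round(4).tolist(),W.mean(0))
E
```

```text
(455, 385, 3) (386, 399, 3)
box 565 [531.7 206.6] [77.9 80. ] 80.7 0.059
head 147 [532.  206.9] [37.9 35.1] 46.5 0.092
base 4282 [ 487.9 -198. ] [191.6 191.6] 21.3 0.039
high pts 211 [ 0.44204683 -0.17728158  0.08050951]
disc 1308 [ 476.4 -198.6] [175.  140.6] 10.7 0.046
[[np.float64(240.5), np.float64(224.0)]] [[0.53003206 0.20608109 0.094     ]]
[[340.5, 224.89999389648438], [402.20001220703125, 201.0], [426.20001220703125, 263.1000061035156], [364.6000061035156, 287.0]] [[0.541, -0.0737, 0.03], [0.6143, -0.2557, 0.03], [0.4328, -0.3205, 0.03], [0.3641, -0.1426, 0.03]] [ 0.48804026 -0.19809723  0.03      ]
```

View pics/crop2.png

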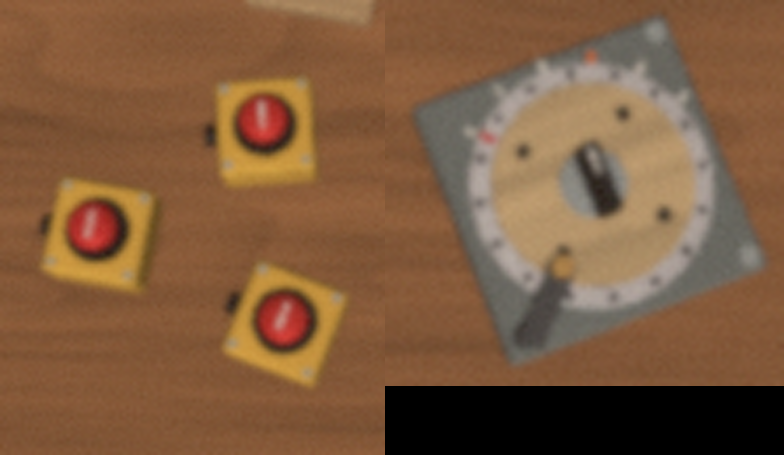

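The candidates are the three identical yellow boxes in the top view, at (242,225), (290,196) and (297,251). The one at (242,225), y≈0.206, is farthest to the robot's left, and the crop confirms it is a red mushroom on a yellow box. The jig centre is at (0.488, -0.198) with a yaw of about 21°. The plate's red mark is at home, and the bush arm is at the corner nearest the robot, as described.

Request:
{"op": "arm_command", "data": {
  "moves": [
    [1,32,-34.5,0,-0.14],
    [1,64,-69,0,-0.28],
    [1,96,-103.5,0,-0.42],
    [1,128,-138,0,-0.56],
    [1,160,-172.5,0,-0.7],
    [1,192,-207,0,-0.84],
    [1,224,-241.5,0,-0.98],
    [1,256,-276,0,-1.12],
    [1,288,-310.5,0,-1.26],
    [1,320,-345,0,-1.4],
    [1,352,-379.5,0,-1.54],
    [1,384,-414,0,-1.68]
  ],
  "squeeze": 25
}}

```text
clock: 1.3
tcp_pos: [0.4147, -0.0381, 0.2482]
orientation: [0.0, 0.546, 0.838, -0.0]
wrist_force: [0.7, -0.3, -0.8]
finger_gap: -0.0002
```

```bash
cat >> h.py <<'E'
def to(x,y,z=None,yaw=None):
    s=env.get_state(); w,a,b,cc=s['orientation']
    from scipy.spatial.transform import Rotation as R
    M=R.from_quat([a,b,cc,w]).as_matrix(); p=s['tcp_pos']; psi=np.arctan2(M[1,0],M[0,0])
    t=np.array([x,y,p[2] if z is None else z])
    print('t',s['clock'],'tcp',p.round(4),'yaw',psi.round(3),'z',M[:,2].round(3),'F',s['wrist_force'].round(1),'Tz',s['ft_torque'].round(2),'gap',round(s['finger_gap'],4),'j',s['joint_pos'].round(2))
    print('shift mm',(M.T@(t-p)*1000).round(1), 'turn' , None if yaw is None else [round((psi-yaw+k*np.pi),3) for k in(-2,-1,0,1,2)])
E
python3 -c "
from h import *
to(.531,.2065,.2,3.30)"
```

```text
t 1.3 tcp [ 0.4147 -0.0381  0.2482] yaw 1.987 z [ 0. -0. -1.] F [ 0.7 -0.3 -0.8] Tz [ 0.01 -0.11  0.01] gap -0.0002 j [-0.28  0.01 -0.32  1.24 -0.    0.87]
shift mm [176.8 205.2  48.2] turn [np.float64(-7.597), np.float64(-4.455), np.float64(-1.313), np.float64(1.828), np.float64(4.97)]
```

Request:
{"op": "arm_command", "data": {
  "moves": [
    [1,17.7,20.5,6,-0.131],
    [1,35.4,41,12,-0.262],
    [1,53,61.5,18,-0.393],
    [1,70.7,82,24,-0.524],
    [1,88.4,102.6,30,-0.655],
    [1,106,123,36,-0.786],
    [1,123.8,143.6,46,-0.917],
    [1,141.4,164,66,-1.048],
    [1,159,184.7,90,-1.179],
    [1,176.8,205.2,113,-1.31],
    [1,176.8,205.2,113,-1.31]
  ]
}}

```text
clock: 2.4
tcp_pos: [0.5309, 0.2058, 0.1312]
orientation: [-0.003, -0.077, 0.997, -0.0]
wrist_force: [-1.0, -0.6, -0.9]
finger_gap: -0.0002
```

```bash
python3 - <<'E'
from h import *
to(.531,.2065,.111,3.30)
im,d,c=shot('wrist'); X=cloud(d,c)
hs=cv2.cvtColor(im,cv2.COLOR_BGR2HSV); m=((hs[...,0]<8)|(hs[...,0]>172))&(hs[...,1]>130)&(hs[...,2]>60)&(X[...,2]>.085)&(X[...,2]<.1)
P=X[m]; print(m.sum(),P.mean(0) if len(P) else 0, P.min(0),P.max(0))
cv2.imwrite('pics/w3.png',im)
E
```

```text
t 2.4 tcp [0.5309 0.2058 0.1312] yaw -2.988 z [-0.006 -0.001 -1.   ] F [-1.  -0.6 -0.9] Tz [ 0.04  0.02 -0.03] gap -0.0002 j [ 0.23  0.37 -0.17  1.04  0.    0.07]
shift mm [-0.4  0.7 20.2] turn [np.float64(-12.571), np.float64(-9.429), np.float64(-6.288), np.float64(-3.146), np.float64(-0.004)]
8342 [0.51189709 0.09461575 0.0920775 ] [0.44131962 0.03554767 0.08500585] [0.63827062 0.2265803  0.09645788]
```

View pics/w3.png

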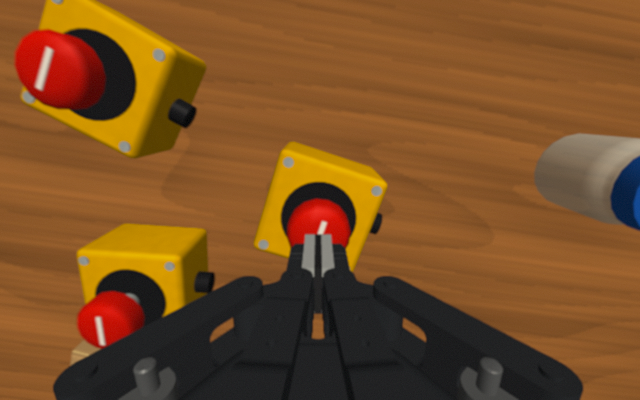

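Wrist view: the closed fingertips at (318,240) are over the middle of the chosen head at (318,230). Pressing.

Request:
{"op": "arm_command", "data": {
  "moves": [
    [1,0,0,8,0],
    [1,0,0,15,0],
    [1,0,0,18,0],
    [1,0,0,20,0],
    [1,0,0,22,0],
    [1,0,0,24,0],
    [1,0,0,26,0],
    [1,0,0,28,0],
    [1,0,0,29,0],
    [1,0,0,29,0]
  ]
}}

```text
clock: 3.45
tcp_pos: [0.5325, 0.2038, 0.1072]
orientation: [0.001, -0.074, 0.997, -0.0]
wrist_force: [-1.9, -1.0, 4.3]
finger_gap: 0.0004
```

Request:
{"op": "arm_command", "data": {
  "moves": [
    [1,0,0,2,0],
    [1,0,0,4,0],
    [1,0,0,6,0],
    [1,0,0,7,0],
    [1,0,0,8,0],
    [1,0,0,8,0]
  ]
}}

```text
clock: 4.05
tcp_pos: [0.5325, 0.2038, 0.0991]
orientation: [0.001, -0.074, 0.997, -0.0]
wrist_force: [-1.0, -1.6, 6.5]
finger_gap: 0.0002
```

```bash
python3 -c "
from h import *
to(.531,.2065,.1)"
```

```text
t 4.05 tcp [0.5325 0.2038 0.0991] yaw -2.992 z [ 0.001 -0.    -1.   ] F [-1.  -1.6  6.5] Tz [-0.2   0.38 -0.  ] gap 0.0002 j [ 0.23  0.39 -0.22  0.96 -0.    0.08]
shift mm [ 1.1  2.8 -0.9] turn None
```

Request:
{"op": "arm_command", "data": {
  "moves": [
    [1,0,0,1,0],
    [1,0,0,2,0],
    [1,0,0,2,0]
  ]
}}

```text
clock: 4.35
tcp_pos: [0.5327, 0.2039, 0.0989]
orientation: [0.001, -0.075, 0.997, -0.0]
wrist_force: [-5.4, -2.3, 15.8]
finger_gap: -0.0001
```

Hit the end stop (the force jumped to 16 N at TCP z=0.099). Lifting off and opening the fingers.

Request:
{"op": "arm_command", "data": {
  "moves": [
    [1,0.5,1,-10,0],
    [0.5,1,3,-40,0],
    [0,1,3,-50,0],
    [0,1,3,-50,0],
    [0,1,3,-50,0],
    [0,1,3,-50,0],
    [0,1,3,-50,0]
  ]
}}

```text
clock: 5.05
tcp_pos: [0.53, 0.2065, 0.1449]
orientation: [-0.001, -0.074, 0.997, -0.0]
wrist_force: [-0.2, 0.2, -0.3]
finger_gap: 0.0849
```

```bash
python3 - <<'E'
from h import *
to(.531,.2065,.081)
print(env.finger_overhang)
im,d,c=shot('wrist'); X=cloud(d,c)
hs=cv2.cvtColor(im,cv2.COLOR_BGR2HSV); m=((hs[...,0]<8)|(hs[...,0]>172))&(hs[...,1]>130)&(hs[...,2]>60)&(X[...,1]>.15)&(abs(X[...,0]-.53)<.05)&(X[...,2]>.065)
P=X[m]; print(m.sum(),np.percentile(P[:,2],[5,50,95]).round(4)); T=P[P[:,2]>np.percentile(P[:,2],90)-.003]
print(cv2.minEnclosingCircle((T[:,:2]*1000).astype(np.float32)),T.mean(0))
cv2.imwrite('pics/w4.png',im)
E
```

```text
t 5.05 tcp [0.53   0.2065 0.1449] yaw -2.992 z [-0.002 -0.001 -1.   ] F [-0.2  0.2 -0.3] Tz [ 0.02  0.   -0.02] gap 0.0849 j [ 0.23  0.35 -0.16  1.06 -0.    0.08]
shift mm [-1.1 -0.1 63.9] turn None
0.017
2302 [0.0759 0.0842 0.086 ]
((528.7453002929688, 187.94183349609375), 37.827125549316406) [0.53105404 0.20694196 0.08512601]
```

View pics/w4.png

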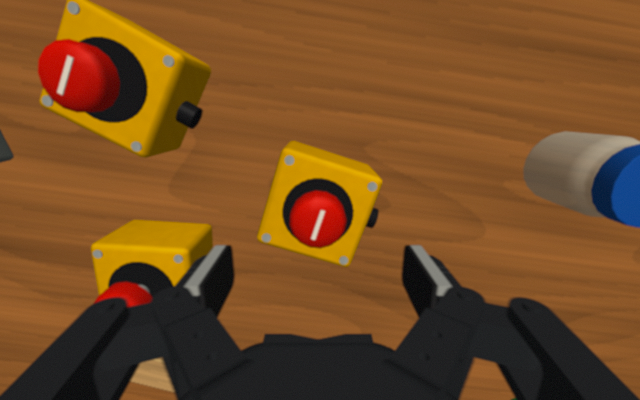

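Latched: the head's top measures 0.085, and it's at (318,218) between the open fingers. Descending to grip the rim.

Request:
{"op": "arm_command", "data": {
  "moves": [
    [0,-1,0,30,0],
    [0,-1,0,50,0],
    [0,-1,0,60,0],
    [0,-1,0,66,0],
    [0,-1,0,66,0],
    [0.3,-1,0,66,0],
    [0.7,-1,0,66,0],
    [0.7,-1,0,66,0],
    [0.7,-1,0,66,0],
    [0.7,-1,0,66,0]
  ],
  "squeeze": 25
}}

```text
clock: 6.1
tcp_pos: [0.5323, 0.2068, 0.0811]
orientation: [0.001, -0.074, 0.997, -0.0]
wrist_force: [-0.5, -2.7, 4.7]
finger_gap: 0.0391
```

```bash
python3 -c "
from h import *
to(.531,.2069,.079)"
```

```text
t 6.1 tcp [0.5323 0.2068 0.0811] yaw -2.993 z [ 0.002 -0.    -1.   ] F [-0.5 -2.7  4.7] Tz [-0.26  0.07  0.  ] gap 0.0391 j [ 0.23  0.41 -0.24  0.92 -0.    0.08]
shift mm [1.3 0.3 2.1] turn None
```

Request:
{"op": "arm_command", "data": {
  "moves": [
    [0.7,0,0,0,0.1],
    [0.7,0,0,0,0.2],
    [0.7,0,0,0,0.3],
    [0.7,0,0,0,0.4],
    [0.7,0,0,0,0.5],
    [0.7,0,0,0,0.6],
    [0.7,0,0,0,0.7],
    [0.7,0,0,0,0.8],
    [0.7,0,0,0,0.88],
    [0.7,0,0,0,0.92],
    [0.7,0,0,0,0.92]
  ]
}}

```text
clock: 7.2
tcp_pos: [0.5324, 0.2069, 0.0812]
orientation: [0.001, 0.376, 0.926, 0.0]
wrist_force: [-0.4, -0.8, 5.4]
finger_gap: 0.0386
```

```bash
python3 -c "
from h import *
to(.531,.2069,.079)"
```

```text
t 7.2 tcp [0.5324 0.2069 0.0812] yaw 2.37 z [ 0.002  0.    -1.   ] F [-0.4 -0.8  5.4] Tz [-0.26  0.11  0.04] gap 0.0386 j [ 0.23  0.41 -0.24  0.92 -0.    1.  ]
shift mm [ 1.  -0.9  2.2] turn None
```

Request:
{"op": "arm_command", "data": {
  "moves": [
    [0,0,0,0,0.92],
    [0,0,0,0,0],
    [0,0,0,0,0],
    [0,0,0,0,0]
  ]
}}

```text
clock: 7.6
tcp_pos: [0.5316, 0.2069, 0.0802]
orientation: [-0.0, 0.377, 0.926, 0.0]
wrist_force: [0.5, 0.9, -0.8]
finger_gap: 0.0853
```

The first row of that call carried a stray turn: an extra 8.6° at most, while opening. It has since turned back. Lifting and checking the mushroom.

Request:
{"op": "arm_command", "data": {
  "moves": [
    [0,0,0,-20,0],
    [0,0,0,-50,0],
    [0,0,0,-68,0],
    [0,0,0,-68,0],
    [0,0,0,-68,0]
  ]
}}

```text
clock: 8.1
tcp_pos: [0.5319, 0.2069, 0.1482]
orientation: [0.0, 0.376, 0.926, 0.0]
wrist_force: [-0.8, -0.2, -0.9]
finger_gap: 0.0853
```

```bash
python3 - <<'E'
from h import *
to(.488,-.198,.25,np.radians(201.3))
im,d,c=shot('wrist'); X=cloud(d,c)
hs=cv2.cvtColor(im,cv2.COLOR_BGR2HSV); m=((hs[...,0]<8)|(hs[...,0]>172))&(hs[...,1]>130)&(hs[...,2]>60)&(np.hypot(X[...,1]-.207,X[...,0]-.53)<.03)&(X[...,2]>.065)
P=X[m]; print(m.sum(),np.percentile(P[:,2],[5,50,95]).round(4))
cv2.imwrite('pics/w5.png',im)
E
```

```text
t 8.1 tcp [0.5319 0.2069 0.1482] yaw 2.37 z [ 0.001  0.    -1.   ] F [-0.8 -0.2 -0.9] Tz [-0.02 -0.03  0.01] gap 0.0853 j [ 0.23  0.35 -0.15  1.07 -0.    1.  ]
shift mm [-251.1 -320.7 -101.9] turn [np.float64(-7.427), np.float64(-4.285), np.float64(-1.144), np.float64(1.998), np.float64(5.139)]
2379 [0.0838 0.0929 0.0945]
```

View pics/w5.png

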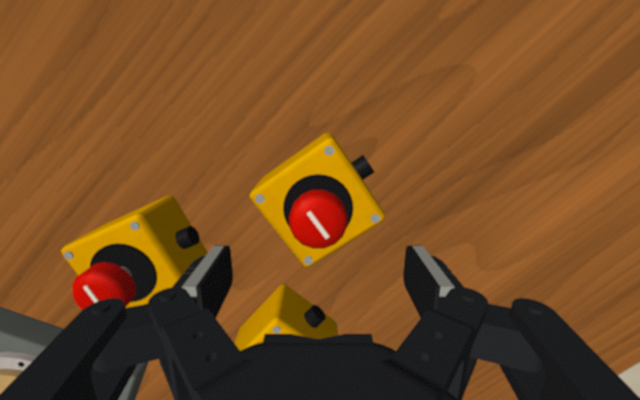

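The mushroom popped fully up: its top is at 0.0945, and the head is at (318,217). Moving to the jig.

Request:
{"op": "arm_command", "data": {
  "moves": [
    [0.3,-22,-28,-30,-0.11],
    [0.3,-47,-60,-60,-0.22],
    [0.3,-75,-96,-60,-0.34],
    [0.3,-103,-131,-60,-0.46],
    [0.3,-131,-167,-60,-0.58],
    [0.3,-159,-203,-60,-0.7],
    [0.3,-187,-239,-60,-0.82],
    [0.3,-215,-275,-60,-0.94],
    [0.3,-240,-306,-60,-1.06],
    [0.3,-251,-321,-60,-1.144],
    [0.3,-251,-321,-60,-1.144],
    [0.3,-251,-321,-60,-1.144]
  ]
}}

```text
clock: 9.35
tcp_pos: [0.4874, -0.198, 0.2069]
orientation: [-0.001, -0.184, 0.983, 0.001]
wrist_force: [-0.2, 0.5, 0.5]
finger_gap: 0.0598
```

```bash
python3 - <<'E'
from h import *
to(.488,-.198,.072,np.radians(201.3))
im,d,c=shot('wrist'); X=cloud(d,c); np.savez('pics/w6.npz',im=im,X=X)
r=np.hypot(X[...,0]-.488,X[...,1]+.198)
m=(r<.04)&(X[...,2]>.078)&(X[...,2]<.09); P=X[m]
print(m.sum(), cv2.minAreaRect((P[:,:2]*1000).astype(np.float32)), P[:,2].mean())
m=(abs(X[...,2]-.046)<.003)&(r<.09); P=X[m]; print('disc',cv2.minEnclosingCircle((P[:,:2]*1000).astype(np.float32)))
cv2.imwrite('pics/w6.png',im)
E
```

```text
t 9.35 tcp [ 0.4874 -0.198   0.2069] yaw -2.771 z [-0.002  0.002 -1.   ] F [-0.2  0.5  0.5] Tz [-0.    0.01 -0.03] gap 0.0598 j [-0.54  0.24 -0.16  1.18  0.   -0.91]
shift mm [ -0.8  -0.5 134.9] turn [np.float64(-12.568), np.float64(-9.426), np.float64(-6.285), np.float64(-3.143), np.float64(-0.001)]
852 ((488.01129150390625, -197.63206481933594), (49.597564697265625, 13.73620891571045), 21.22380256652832) 0.08356666756013983
disc ((488.5392761230469, -197.62335205078125), 69.96315002441406)
```

View pics/w6.png

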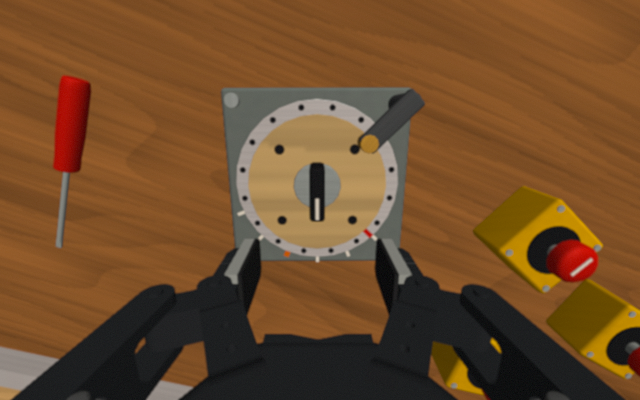

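The knob bar is centred at (318,190) in the image, world (0.488, -0.198), yaw 21.2°. The red mark at (369,233) is on home, and the orange mark is at (287,254). Descending and gripping.

Request:
{"op": "arm_command", "data": {
  "moves": [
    [0.4,-0.8,-0.8,45,0],
    [0.5,-0.8,-0.8,85,0],
    [0.5,-0.8,-0.8,115,0],
    [0.5,-0.8,-0.8,130,0],
    [0.5,-0.8,-0.8,136,0],
    [0.5,-0.8,-0.8,136,0],
    [1,-0.8,-0.8,136,0],
    [1,-0.8,-0.8,136,0],
    [1,-0.8,-0.8,136,0],
    [1,-0.8,-0.8,136,0],
    [1,-0.8,-0.8,136,0]
  ],
  "squeeze": 50
}}

```text
clock: 10.5
tcp_pos: [0.4898, -0.1979, 0.0737]
orientation: [0.001, -0.186, 0.983, 0.0]
wrist_force: [-0.3, 4.9, 5.9]
finger_gap: 0.0131
```

```bash
python3 -c "
from h import *
to(.488,-.1976,.072,np.radians(201.2))"
```

```text
t 10.5 tcp [ 0.4898 -0.1979  0.0737] yaw -2.768 z [ 0.002  0.001 -1.   ] F [-0.3  4.9  5.9] Tz [ 0.99  0.07 -0.04] gap 0.0131 j [-0.54  0.34 -0.37  0.86  0.   -0.91]
shift mm [1.5 0.9 1.7] turn [np.float64(-12.563), np.float64(-9.421), np.float64(-6.279), np.float64(-3.138), np.float64(0.004)]
```

Request:
{"op": "arm_command", "data": {
  "moves": [
    [1,0.5,0,0,0.05],
    [1,1,0,0,0.12],
    [1,1.5,0,0,0.2],
    [1,1.5,0,0,0.28],
    [1,1.5,0,0,0.35],
    [1,1.5,0,0,0.393],
    [1,1.5,0,0,0.393]
  ]
}}

```text
clock: 11.2
tcp_pos: [0.4898, -0.1985, 0.0738]
orientation: [0.002, 0.01, 1.0, 0.001]
wrist_force: [3.5, 6.2, 1.6]
finger_gap: 0.0132
```

```bash
python3 -c "
from h import *
to(.488,-.1976,.072,np.radians(201.2-22.5))"
```

```text
t 11.2 tcp [ 0.4898 -0.1985  0.0738] yaw 3.122 z [ 0.005  0.001 -1.   ] F [3.5 6.2 1.6] Tz [ 1.07 -0.62 -0.04] gap 0.0132 j [-0.54  0.34 -0.37  0.86  0.   -0.52]
shift mm [1.8 0.8 1.8] turn [np.float64(-6.28), np.float64(-3.139), np.float64(0.003), np.float64(3.145), np.float64(6.286)]
```

First click reached (yaw matches, torque about 0). On to the second.

Request:
{"op": "arm_command", "data": {
  "moves": [
    [1,0,0,0,0.06],
    [1,0,0,0,0.13],
    [1,0,0,0,0.21],
    [1,0,0,0,0.29],
    [1,0,0,0,0.35],
    [1,0,0,0,0.393],
    [1,0,0,0,0.393]
  ]
}}

```text
clock: 11.9
tcp_pos: [0.4897, -0.199, 0.0738]
orientation: [0.002, 0.205, 0.979, 0.001]
wrist_force: [3.7, 3.0, 2.5]
finger_gap: 0.0132
```

```bash
python3 -c "
from h import *
to(.488,-.1976,.072,np.radians(201.2-67.5))"
```

```text
t 11.9 tcp [ 0.4897 -0.199   0.0738] yaw 2.728 z [ 0.004  0.    -1.   ] F [3.7 3.  2.5] Tz [ 0.75 -0.55 -0.02] gap 0.0132 j [-0.54  0.34 -0.37  0.86  0.   -0.13]
shift mm [2.1 0.6 1.8] turn [np.float64(-5.888), np.float64(-2.747), np.float64(0.395), np.float64(3.537), np.float64(6.678)]
```

Request:
{"op": "arm_command", "data": {
  "moves": [
    [1,0,0,0,0.06],
    [1,0,0,0,0.13],
    [1,0,0,0,0.2],
    [1,0,0,0,0.27],
    [1,0,0,0,0.33],
    [1,0,0,0,0.37],
    [1,0,0,0,0.393],
    [1,0,0,0,0.393],
    [1,0,0,0,0.393],
    [1,0,0,0,0.393]
  ]
}}

```text
clock: 12.9
tcp_pos: [0.4894, -0.1995, 0.0737]
orientation: [0.002, 0.392, 0.92, 0.0]
wrist_force: [3.2, 4.3, 5.4]
finger_gap: 0.0132
```

```bash
python3 - <<'E'
from h import *
to(.488,-.1976,.072,np.radians(201.2-67.5))
a,_,_=shot('wrist'); b,d,_=shot('top')
b=cv2.resize(b[160:300,215:435],None,fx=2.6,fy=2.6,interpolation=2)
a=cv2.resize(a,None,fx=.5,fy=.5)[:, :]
W=b.shape[1]; cv2.imwrite('pics/f7.png',np.vstack([b,cv2.copyMakeBorder(a,0,0,0,W-a.shape[1],0)]))
E
```

```text
t 12.9 tcp [ 0.4894 -0.1995  0.0737] yaw 2.337 z [ 0.004 -0.001 -1.   ] F [3.2 4.3 5.4] Tz [ 0.77 -0.45 -0.01] gap 0.0132 j [-0.54  0.34 -0.37  0.86  0.    0.26]
shift mm [2.3 0.3 1.7] turn [np.float64(-6.28), np.float64(-3.138), np.float64(0.003), np.float64(3.145), np.float64(6.287)]
```

View pics/f7.png

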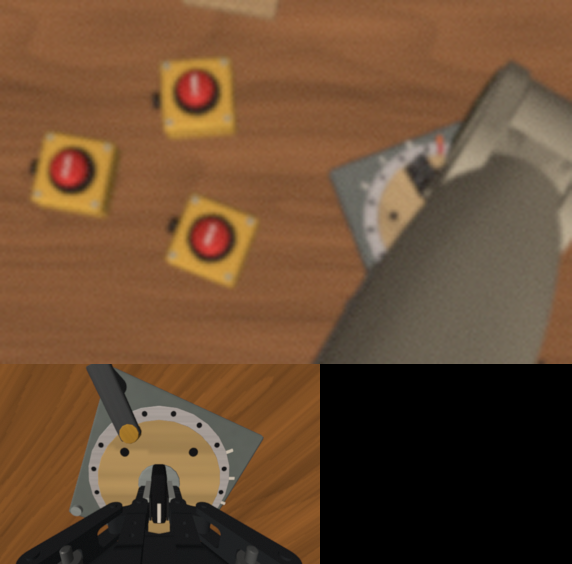

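The top view shows the red plate mark against the orange mark at crop (440,146). The knob is still gripped with the bar in line with the fingers, and the stop is up. Handing in.

```bash
python3 -c "
from workcell import env
env.hand_in(); s=env.get_state(); print(s['clock'],s['finger_gap'],s['tcp_pos'],s['wrist_force'])"
```

```text
the job is handed in; nothing more can be done
the job is handed in; nothing more can be done
```

The job is done and handed in. The clock read about 13 s of the 54 s allowed.

**Stop button:** I used the leftmost yellow box.
- I pushed the mushroom down to its hard end, at about 16 N, and lifted off. It stayed latched with its top at 0.085 m.
- I then twisted it clockwise by about 0.92 rad and let go. It popped fully up, with its top at about 0.094 m.
- The opening call had a stray turn in its first row, at most 8.6° extra clockwise while the fingers were opening. It did no visible harm.

**Dividing plate:** I gripped the knob at home and turned it clockwise one stop at a time for three clicks.
- The tool finished within 0.003 rad of the third stop, with almost no remaining torque about the axis.
- In the top view the red plate mark is at the orange mark, though the arm partly hides it.
- The knob was still gripped at hand-in (50 N set, opening 13.2 mm).

**Off-centre grip:** at the end the tool sat about 2 mm off the measured knob axis, with wrist forces under 10 N. I left it that way.

The jar, screwdriver and offcut were not touched.

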